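# Put the blade vial away in the push-push drawer

## Robot

A 7-joint arm with a two-finger parallel gripper is mounted at the origin on the work surface; the furniture and walls round the work are solid. World frame = base frame: x ahead of the robot, y to its left, z up, the work surface at z = 0. Lengths are in m, angles in rad, forces in N, time in s.
With the tool pointing down it reaches from about 0.4 to 0.925 m from the base axis. Payload 4.1 kg.
Tool frame: the origin (TCP) lies between the finger pads; the fingertips stand 8 mm ahead of it and the grasp point (between the pads) lies 11 mm behind it; y points along the fingers, x is the direction in which the jaws open and shut, and the axes are right-handed (so a half turn about y gives the same grasp; the last joint's range is limited). The gripper opens to 85 mm and grips with 20 to 120 N. Pads are 22 mm wide; open, the fingers measure 114 mm over their backs; the gripper's body (76 mm by 85 mm) begins 54 mm behind the grasp point. The pads swing forward as they close: fully open they stand 13 mm farther back than shut.
Start: joints at [-1.369, 0.398, 0.045, 1.537, -0.019, 1.207, -0.051], TCP at [0.193, 0.621, 0.239] pointing down, gripper open.
Joint ranges: [-2.82, 2.82], [-0.49, 2.23], [-1.37, 1.46], [0, 2.46], [-1.36, 4.5], [0.23, 2], [-2.94, 2.94]. Speed limits (rad/s): [2.57, 2.57, 3.14, 3.14, 3.14, 3.14, 3.14].

## Interface

Orientations are given as a unit quaternion [w, x, y, z].
In Python, from cell import ctrl gives the robot as it stands.
- The arm moves only by the tool move_arm, never from a script. Its argument "deltas" is a list of rows, each an object of numbers: "tx", "ty", "tz": the shift along the world's x, y, z in cm; "turn": the turn about the world's z in degrees. In form: [{"tx": .., "ty": .., "tz": .., "turn": ..}, ...]. A call has 1 to 12 rows; each row shifts and turns the pose as measured when the row begins; what a row does not reach is not made up. A row lasts 1/12 s, in which the tool goes at most 41.7 mm and 7.16 degrees, less where a joint would pass 70% of its speed; a pose out of reach is approached as far as the arm can. A call with a gripper value outside its range is refused whole. "claw" is the closure, from -1 (fully open) to 1 (shut), so that 0 is half open, set as the call begins (left out, the last holds). The fingers move at their own pace and stop on an object; "grip_force" is the grip in N (left out, the last holds). Time passes only in rows, so rows that do not move let the fingers close. It gives the time, the measured TCP pose, the force and the opening at its end, in the units of the state.
- ctrl.state(): the state, without advancing time (a new reading comes with each control period).
- ctrl.get_image(name): name is "scene" or "top"; returns a dict with "frame" (480x640x3 uint8, blue, green, red), "vfov" (degrees; the focal length in pixels is half the picture's height over the tangent of half this angle, whatever the lens; pixels are square), "cx", "cy" (the principal point, pixels), "position" and "attitude" of the camera in the world. Camera axes: x right, y down, z forward; pixel columns grow to the right and rows downward; lengths in m; the calibration is good to about 2 mm. A picture is of the moment at which its call begins. There is no depth.
- ctrl.finish_job(): hands the job in, once; it reports no verdict.
Trained networks look in the newest picture that a camera, given by its name, has taken for a name from the list of things; names that differ only in an ending like _2 or _b are one class to them, and where a whole thing is asked for, a point or a joint stands for the part that bears it (a point fixed in the world has none). Each returns a list of dicts, best first, with "score" (0 to 1); they miss things now and then, are a little off and sometimes report something else, mostly with a low value. They report only what shows in the picture. A call takes as long as a camera call.
- ctrl.boxes_of(camera, name): "location" ([column, row] in pixels, amid what is visible of it).
- ctrl.silhouettes(camera, name): "region" (480x640 bool, what is visible of it) and "location" ([column, row] in pixels, amid what is visible of it).
The state is a dict: "t": time; "q": joint angles; "qvel": joint speeds; "joint_torque": joint torques, N m; "position": TCP position; "ee_rot": TCP orientation; "wrist_force": force on the tool from outside, world axes, zero at the start; "wrist_torque": the same for the moment, N m; "width": opening from 0.0 (shut) to 1.0 (fully open).
Only numpy, scipy, OpenCV 4.12 (cv2) and the standard library are available. Lean on these libraries where they do the work, as an engineer would, in place of code of your own. Each camera call takes 0.05 s, during which the arm holds its last target.

## Task

Press in the front of the shut blade drawer to make its catch let go, so that it springs open, and lay the blade vial (the thicker and longer of the two round sticks, not the marker) in the trough in the drawer. Then press the drawer in again until it locks, and leave it locked shut with the vial lying in its trough. The catch works by feel: press slowly, only until you feel its stop, do not force it, and do not disturb the other things.

Things in the scene. Friction and masses are not known exactly. Their poses are not given: they have to be found in the camera images.
- blade_unit: Low plain wooden drawer unit, fixed on the bench, 136 deep (x) x 216 wide (y) x 76 mm high; origin: centre of its underside; its -x side is the front, may be yawed. One drawer, no handle, slides along x. Push-push catch: each full press to its stop, then letting go, changes the state once: from shut it springs open by itself within 2 s, from open it returns to 0 and stays shut.
- drawer (a joint): Slide of the drawer, m, growing as it comes out. 0: locked shut, front face 24 mm proud of the carcass; 0.105: fully open. A spring pushes it out with 4 N (shut) to 1.5 N (open). The catch trips only at its stop, which lies somewhere between -0.007 and -0.022 (pressed in past shut), at a different depth each time, not known beforehand.
- drawer_front (a point): Middle of the drawer's flat upright front face (186 wide, 48 mm high, 19 to 67 mm above the bench); moves with the drawer. Axes as blade_unit; -x points out of the face. Press near here, inwards (+x), about 20 mm/s near the stop: the force is 4 to 8 N up to the stop and then rises sharply; 10 to 16 N is plenty, more than 22 N damages the catch.
- trough (a point): Middle of the trough on the drawer's floor (23 mm above the bench), 72 mm behind the front face; moves with it, axes as blade_unit. The vial lies along y between two pairs of ribs, 8 mm high, 27 mm apart in x, at y = +-(35 to 65) mm. Floor 176 mm wide (y); side walls rise 28, the front panel 44 mm above it. When open, 48 mm are free before and 57 mm behind this point.
- vial_mid (a point): Middle of the blade vial: round white tube 18 mm thick with a 20 mm cap, 150 mm long along this point's y axis, lying on the bench (middle 10 mm up), under 0.1 kg. Either end may point either way in the trough.
- marker: Marker pen, 17 mm thick, 135 mm long along its y, lying on the bench; a bystander. Origin: underside centre.
- block_c: Pine offcut, 35 x 91 x 36 mm; a bystander. Origin: underside centre.
- offcut_0: Dark flat offcut of pressed plastic, 56 x 103 x 11 mm; a bystander. Origin: underside centre.

How it is judged:
By the outcome, as a careful person would: the job done as asked, in the order asked, and still so for the second after the job is handed in, with the robot touching nothing.
It also fails if it takes over 64 s, if anything falls off the work surface, if the arm or the gripper's body presses on something with over 40 N, if the wrist force passes 120 N, or if a joint passes its speed limit or range.

## Working session

There is one attempt and no reset: what is moved stays moved. The work goes in short steps, Python scripts to look and compute and a tool call to move; the robot and the scene stay as the last step left them, time stands still between calls to the robot, and variables do not carry over. Pictures are saved under pics/ and viewed, and the job is handed in when it is done.

Besides the shell and the picture viewer there is one more tool, called after "Request:" by a JSON object that holds its "name" and its "arguments", one argument or row to a line. move_arm: Moves the arm, as the interface text tells. Its arguments: {"type":"object","properties":{"deltas":{"type":"array"},"claw":{"type":"number"},"grip_force":{"type":"number"}},"required":["deltas"]}

```bash
ls; mkdir -p pics; cat > h.py <<'E'
from cell import ctrl
import numpy as np, cv2
from scipy.spatial.transform import Rotation as R
def cam(im):
    f=240/np.tan(np.radians(im['vfov'])/2)
    a=np.array(im['attitude'])
    M=a if a.shape==(3,3) else R.from_quat([a[1],a[2],a[3],a[0]]).as_matrix()
    return f,M,np.array(im['position'])
def ray(im,px,z):
    f,M,p=cam(im)
    d=M@np.array([(px[0]-im['cx'])/f,(px[1]-im['cy'])/f,1.])
    return p+d*(z-p[2])/d[2]
def proj(im,P):
    f,M,p=cam(im)
    c=M.T@(np.array(P)-p)
    return c[0]/c[2]*f+im['cx'],c[1]/c[2]*f+im['cy']
E
python3 - <<'E'
from h import *
print(ctrl.state())
for n in ['scene','top']:
    im=ctrl.get_image(n); cv2.imwrite(f'pics/{n}0.png',im['frame'])
    print(n,{k:im[k] for k in im if k!='frame'})
    for o in ['blade_unit','drawer_front','vial_mid','marker','block_c','offcut_0']:
        print(o,[(round(d['score'],2),np.round(d['location'])) for d in ctrl.boxes_of(n,o)][:3])
E
```

```text
pics
{'t': 0.0, 'q': array([-1.36898969,  0.39920667,  0.04501797,  1.53795985, -0.01869088,
        1.20691602, -0.05071936]), 'qvel': array([ 0.00159201, -0.002453  ,  0.00048296, -0.00072336,  0.0019728 ,
        0.00156456,  0.00034504]), 'joint_torque': array([-1.11475049e-05, -4.75123787e+01,  1.36450622e+00, -2.54225242e+01,
        1.16005845e-02,  9.50042624e-03, -5.43983163e-06]), 'position': array([0.19236699, 0.62018627, 0.23821816]), 'ee_rot': array([-0.56877663,  0.56972458,  0.41891072, -0.42002482]), 'wrist_force': array([-0.4220086 , -0.5452202 ,  0.66229836]), 'wrist_torque': array([-0.01762609, -0.0688838 ,  0.03751575]), 'width': 1.0014002873541439}
scene {'vfov': 53.67609359261412, 'cx': 325.3912733671782, 'cy': 232.26812136192225, 'position': array([ 0.05417791, -0.26431215,  0.78654398]), 'attitude': array([-0.3138043 ,  0.85793278, -0.380864  ,  0.14290146])}
blade_unit [(0.66, array([467., 267.]))]
drawer_front [(0.79, array([448., 290.]))]
vial_mid []
marker [(0.79, array([266., 212.])), (0.62, array([212., 268.]))]
block_c [(0.89, array([253., 175.]))]
offcut_0 [(0.64, array([211., 270.]))]
top {'vfov': 43.972431199023305, 'cx': 324.8539227192278, 'cy': 226.18367569979205, 'position': array([0.41475083, 0.16649227, 1.04662847]), 'attitude': array([ 0.02923865, -0.70170384,  0.71153394, -0.02182365])}
blade_unit [(0.75, array([491., 134.]))]
drawer_front [(0.86, array([491., 172.]))]
vial_mid [(0.65, array([311., 248.]))]
marker [(0.88, array([248., 222.]))]
block_c [(0.74, array([189., 191.]))]
offcut_0 [(0.67, array([263., 318.])), (0.63, array([490., 132.]))]
```

View pics/scene0.png

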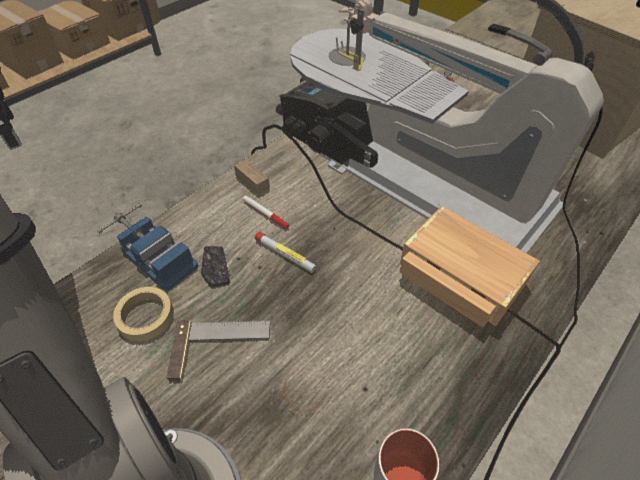

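View pics/top0.png

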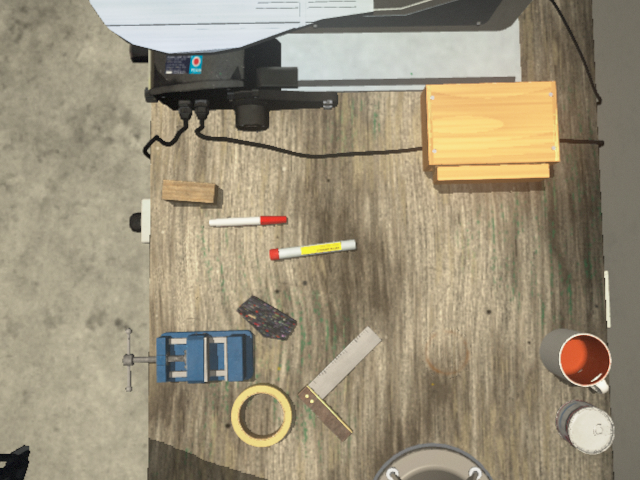

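```bash
python3 - <<'E'
from h import *
im=ctrl.get_image('top')
for o,z in [('vial_mid',.010),('marker',.0085),('blade_unit',.076),('drawer_front',.067),('block_c',.036),('offcut_0',.011)]:
    d=ctrl.silhouettes('top',o)
    if not d: print(o,'none');continue
    m=d[0]['region'].astype(np.uint8)
    c=cv2.findContours(m,0,1)[0]; c=max(c,key=cv2.contourArea)
    r=cv2.minAreaRect(c); b=cv2.boxPoints(r)
    W=np.array([ray(im,p,z)[:2] for p in b])
    print(o,round(d[0]['score'],2),m.sum(),np.round(b).tolist(),'\n world',np.round(W,4).tolist(),'mid',W.mean(0).round(4),'sides',np.linalg.norm(W[1]-W[0]).round(4),np.linalg.norm(W[2]-W[1]).round(4), np.degrees(np.arctan2(*(W[1]-W[0])[::-1])).round(1))
s=ctrl.state(); q=s['ee_rot']; print(R.from_quat([q[1],q[2],q[3],q[0]]).as_matrix().round(3))
E
```

```text
vial_mid 0.59 1451 [[232.0, 318.0], [248.0, 292.0], [297.0, 321.0], [281.0, 347.0]] 
 world [[0.3332, 0.3395], [0.3779, 0.3121], [0.3263, 0.2275], [0.2819, 0.2551]] mid [0.3298 0.2836] sides 0.0525 0.0991 -31.5
marker 0.83 653 [[209.0, 219.0], [286.0, 215.0], [286.0, 223.0], [209.0, 227.0]] 
 world [[0.5063, 0.3807], [0.5111, 0.2451], [0.4958, 0.2444], [0.491, 0.38]] mid [0.501  0.3126] sides 0.1358 0.0153 -88.0
blade_unit 0.63 13168 [[419.0, 85.0], [555.0, 80.0], [559.0, 180.0], [423.0, 185.0]] 
 world [[0.7177, 0.0166], [0.7224, -0.2094], [0.5551, -0.2085], [0.5501, 0.0147]] mid [ 0.6363 -0.0967] sides 0.226 0.1674 -88.8
drawer_front none
block_c 0.77 1164 [[161.0, 201.0], [162.0, 179.0], [218.0, 183.0], [216.0, 205.0]] 
 world [[0.5353, 0.4574], [0.5725, 0.455], [0.5642, 0.3595], [0.5271, 0.3621]] mid [0.5498 0.4085] sides 0.0373 0.0959 -3.7
offcut_0 0.59 1450 [[231.0, 317.0], [247.0, 292.0], [297.0, 321.0], [282.0, 347.0]] 
 world [[0.3337, 0.3406], [0.378, 0.314], [0.3262, 0.2276], [0.2823, 0.2543]] mid [0.3301 0.2841] sides 0.0516 0.1008 -31.0
[[ 0.296  0.    -0.955]
 [ 0.955  0.     0.296]
 [ 0.    -1.     0.   ]]
```

The top picture shows the vial (yellow label, red cap) from about (270,254) to (355,244). The marker is above it at (209..287, 222). The unit's top spans roughly (425,86) to (558,163), with the drawer front top edge at row ~180. The network confused the vial with the offcut, so I'll measure the vial from pixels.

```bash
python3 - <<'E'
from h import *
im=ctrl.get_image('top')
f=im['frame']
a=cv2.resize(f[225:275,255:370],None,fx=6.5,fy=6.5,interpolation=cv2.INTER_CUBIC)
b=cv2.resize(f[70:195,410:570],None,fx=4.8,fy=4.8,interpolation=cv2.INTER_CUBIC)
cv2.imwrite('pics/vial.png',a);cv2.imwrite('pics/unit.png',b)
E
```

```text
(no output)
```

View pics/vial.png

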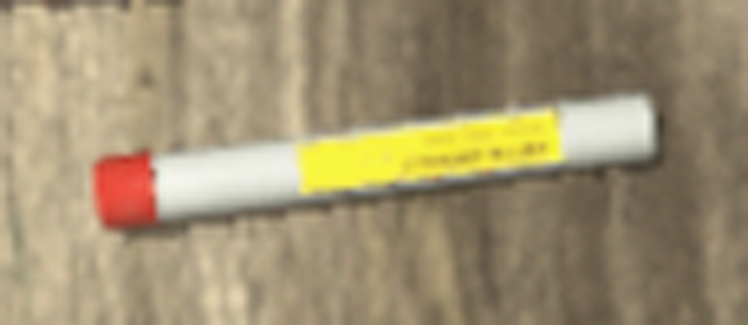

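View pics/unit.png

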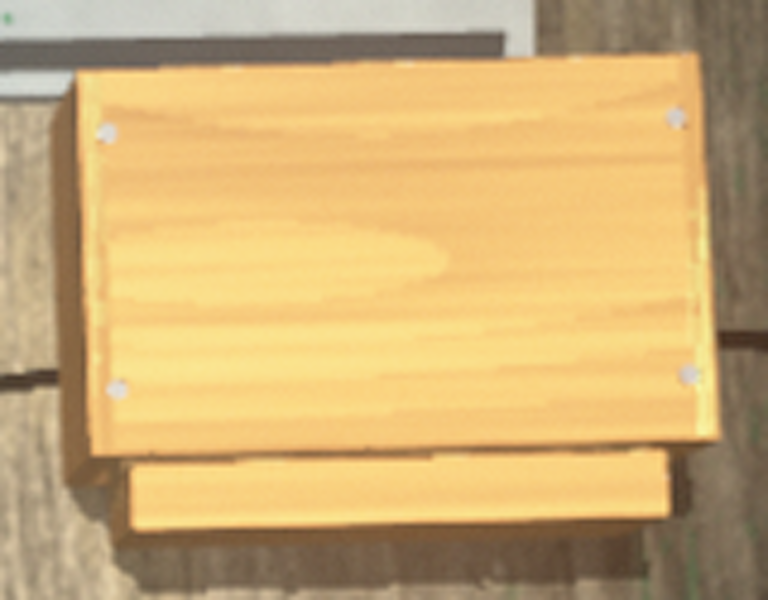

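```bash
python3 - <<'E'
from h import *
im=ctrl.get_image('top')
V=np.array([ray(im,(255+x/6.5-.4,225+y/6.5-.4),.010)[:2] for x,y in [(97,192),(657,128)]])
print('vial',V.round(4),V.mean(0).round(4),np.linalg.norm(V[1]-V[0]),np.degrees(np.arctan2(*(V[1]-V[0])[::-1])))
U=np.array([ray(im,(410+x/4.8-.4,70+y/4.8-.4),.076)[:2] for x,y in [(77,72),(698,55),(718,438),(93,455)]])
print('unit',U.round(4),U.mean(0).round(4))
for i in range(4): d=U[(i+1)%4]-U[i]; print(np.linalg.norm(d).round(4),np.degrees(np.arctan2(d[1],d[0])).round(2))
D=np.array([ray(im,(410+x/4.8-.4,70+y/4.8-.4),.067)[:2] for x,y in [(132,528),(669,514)]])
d=D[1]-D[0];print('drawer front',D.round(4),D.mean(0).round(4),np.linalg.norm(d),np.degrees(np.arctan2(d[1],d[0])))
E
```

```text
vial [[0.4423 0.274 ]
 [0.4574 0.1235]] [0.4499 0.1988] 0.1512466026286566 -84.2773049215063
unit [[ 0.7187  0.0054]
 [ 0.721  -0.209 ]
 [ 0.5872 -0.2103]
 [ 0.5846  0.0034]] [ 0.6529 -0.1026]
0.2144 -89.37
0.1339 -179.45
0.2137 90.69
0.1341 0.87
drawer front [[ 0.5605 -0.0109]
 [ 0.5625 -0.1958]] [ 0.5615 -0.1034] 0.18495589529895076 -89.36126372319903
```

Request:
{"name": "move_arm", "arguments": {
  "deltas": [
    {"tx": 2.2,"ty": -2.7,"tz": 0,"turn": 1.5},
    {"tx": 2.2,"ty": -2.7,"tz": 0,"turn": 1.5},
    {"tx": 2.2,"ty": -2.7,"tz": 0,"turn": 1.5},
    {"tx": 2.2,"ty": -2.7,"tz": 0,"turn": 1.5},
    {"tx": 2.2,"ty": -2.7,"tz": 0,"turn": 1.5},
    {"tx": 2.2,"ty": -2.7,"tz": 0,"turn": 1.5},
    {"tx": 2.2,"ty": -2.7,"tz": 0,"turn": 1.5},
    {"tx": 2.2,"ty": -2.7,"tz": 0,"turn": 1.5},
    {"tx": 2.2,"ty": -2.7,"tz": 0,"turn": 1.5},
    {"tx": 2.2,"ty": -2.7,"tz": 0,"turn": 1.5},
    {"tx": 2.2,"ty": -2.7,"tz": 0,"turn": 1.5},
    {"tx": 2.2,"ty": -2.7,"tz": 0,"turn": 1.5}
  ],
  "claw": 1,
  "grip_force": 40
}}

```text
t: 2.15
position: [0.455, 0.2898, 0.2404]
ee_rot: [-0.49, 0.484, 0.513, -0.512]
wrist_force: [-0.5, 0.4, -0.1]
width: -0.002
```

Request:
{"name": "move_arm", "arguments": {
  "deltas": [
    {"tx": 0.2,"ty": -3.3,"tz": -0.5},
    {"tx": 0.2,"ty": -3.3,"tz": -0.5},
    {"tx": 0.2,"ty": -3.3,"tz": -0.5},
    {"tx": 0.2,"ty": -3.3,"tz": -0.5},
    {"tx": 0.2,"ty": -3.3,"tz": -0.5},
    {"tx": 0.2,"ty": -3.3,"tz": -1},
    {"tx": 0.2,"ty": -3.3,"tz": -1},
    {"tx": 0.2,"ty": -3.3,"tz": -2},
    {"tx": 0.2,"ty": -3.3,"tz": -2},
    {"tx": 0.2,"ty": -3.3,"tz": -2},
    {"tx": 0.2,"ty": -3.3,"tz": -2},
    {"tx": 0.2,"ty": -3,"tz": -2}
  ]
}}

```text
schema error: expected keys tx, ty, tz, turn
```

```bash
cat > st.py <<'E'
from h import *
s=ctrl.state(); q=s['ee_rot']; M=R.from_quat([q[1],q[2],q[3],q[0]]).as_matrix()
print(s['t'],s['position'].round(4),'jaw',np.degrees(np.arctan2(M[1,0],M[0,0])).round(2),'tilt',M[:,1].round(3),s['wrist_force'].round(2),s['width'],s['q'].round(2))
E
python3 st.py
```

```text
2.15 [0.455  0.2898 0.2404] jaw 92.89 tilt [-0.004  0.008 -1.   ] [-0.49  0.39 -0.11] -0.0023057491073489715 [-0.82  0.2   0.21  1.8  -0.06  1.14  1.03]
```

Request:
{"name": "move_arm", "arguments": {
  "deltas": [
    {"tx": 0.2,"ty": -3.3,"tz": -0.5,"turn": -0.2},
    {"tx": 0.2,"ty": -3.3,"tz": -0.5,"turn": -0.2},
    {"tx": 0.2,"ty": -3.3,"tz": -0.5,"turn": -0.2},
    {"tx": 0.2,"ty": -3.3,"tz": -0.5,"turn": -0.2},
    {"tx": 0.2,"ty": -3.3,"tz": -0.5,"turn": -0.2},
    {"tx": 0.2,"ty": -3.3,"tz": -1,"turn": -0.2},
    {"tx": 0.2,"ty": -3.3,"tz": -1,"turn": -0.2},
    {"tx": 0.2,"ty": -3.3,"tz": -2,"turn": -0.2},
    {"tx": 0.2,"ty": -3.3,"tz": -2,"turn": -0.2},
    {"tx": 0.2,"ty": -3.3,"tz": -2,"turn": -0.2},
    {"tx": 0.2,"ty": -3.3,"tz": -2,"turn": -0.2},
    {"tx": 0.2,"ty": -3,"tz": -2,"turn": -0.2}
  ]
}}

```text
t: 3.15
position: [0.4892, -0.122, 0.0993]
ee_rot: [-0.496, 0.501, 0.511, -0.492]
wrist_force: [1.1, 0.1, 0.6]
width: -0.002
```

```bash
python3 st.py
```

```text
3.15 [ 0.4892 -0.122   0.0993] jaw 90.34 tilt [ 0.024  0.015 -1.   ] [1.06 0.09 0.6 ] -0.0020919813002004835 [-0.22  0.32  0.46  2.05 -0.23  0.8   1.96]
```

Request:
{"name": "move_arm", "arguments": {
  "deltas": [
    {"tx": 0,"ty": 0.8,"tz": -2,"turn": 0},
    {"tx": 0,"ty": 0.8,"tz": -2,"turn": 0},
    {"tx": 0.5,"ty": 0,"tz": -1.5,"turn": 0},
    {"tx": 1.5,"ty": 0,"tz": 0,"turn": 0},
    {"tx": 1.5,"ty": 0,"tz": 0,"turn": 0},
    {"tx": 0.5,"ty": 0,"tz": 0,"turn": 0},
    {"tx": 0,"ty": 0,"tz": 0,"turn": 0}
  ]
}}

```text
t: 3.73
position: [0.5264, -0.1176, 0.038]
ee_rot: [-0.501, 0.505, 0.503, -0.49]
wrist_force: [0.1, -1.0, -0.5]
width: 0.003
```

```bash
python3 st.py
```

```text
3.7333 [ 0.5264 -0.1176  0.038 ] jaw 89.24 tilt [ 0.018  0.009 -1.   ] [ 0.1  -1.01 -0.51] 0.002894476297279684 [-0.19  0.48  0.41  2.   -0.31  0.71  1.98]
```

Request:
{"name": "move_arm", "arguments": {
  "deltas": [
    {"tx": 0.8,"ty": 0.7,"tz": 0.2,"turn": 0.7},
    {"tx": 0.5,"ty": 0.7,"tz": 0.2,"turn": 0.7},
    {"tx": 0.2,"ty": 0,"tz": 0,"turn": 0},
    {"tx": 0.2,"ty": 0,"tz": 0,"turn": 0},
    {"tx": 0.2,"ty": 0,"tz": 0,"turn": 0}
  ]
}}

```text
t: 4.15
position: [0.546, -0.101, 0.0436]
ee_rot: [-0.494, 0.498, 0.511, -0.497]
wrist_force: [0.5, -0.0, 0.2]
width: -0.003
```

Request:
{"name": "move_arm", "arguments": {
  "deltas": [
    {"tx": 0.2,"ty": 0,"tz": 0,"turn": 0},
    {"tx": 0.2,"ty": 0,"tz": 0,"turn": 0}
  ]
}}

```text
t: 4.32
position: [0.5501, -0.1008, 0.044]
ee_rot: [-0.494, 0.498, 0.511, -0.497]
wrist_force: [0.3, -0.4, -0.1]
width: -0.002
```

Request:
{"name": "move_arm", "arguments": {
  "deltas": [
    {"tx": 0.2,"ty": 0,"tz": 0,"turn": 0},
    {"tx": 0.2,"ty": 0,"tz": 0,"turn": 0}
  ]
}}

```text
t: 4.48
position: [0.552, -0.101, 0.0436]
ee_rot: [-0.496, 0.497, 0.51, -0.497]
wrist_force: [-3.9, 0.1, 3.8]
width: 0.001
```

Request:
{"name": "move_arm", "arguments": {
  "deltas": [
    {"tx": 0.2,"ty": 0,"tz": 0,"turn": 0},
    {"tx": 0.2,"ty": 0,"tz": 0,"turn": 0}
  ]
}}

```text
t: 4.65
position: [0.5528, -0.1012, 0.0429]
ee_rot: [-0.498, 0.495, 0.508, -0.499]
wrist_force: [-4.6, 0.3, 2.6]
width: 0.002
```

Request:
{"name": "move_arm", "arguments": {
  "deltas": [
    {"tx": 0.3,"ty": 0,"tz": 0.05,"turn": 0},
    {"tx": 0.3,"ty": 0,"tz": 0.05,"turn": 0}
  ]
}}

```text
t: 4.82
position: [0.5556, -0.1012, 0.0429]
ee_rot: [-0.501, 0.493, 0.506, -0.5]
wrist_force: [-3.7, 1.1, 3.3]
width: -0.004
```

Request:
{"name": "move_arm", "arguments": {
  "deltas": [
    {"tx": 0.3,"ty": 0,"tz": 0,"turn": 0},
    {"tx": 0.3,"ty": 0,"tz": 0,"turn": 0}
  ]
}}

```text
t: 4.98
position: [0.5589, -0.1012, 0.0423]
ee_rot: [-0.503, 0.491, 0.505, -0.501]
wrist_force: [-5.8, 1.1, 4.2]
width: -0.0
```

Request:
{"name": "move_arm", "arguments": {
  "deltas": [
    {"tx": 0.3,"ty": 0,"tz": 0.1,"turn": 0}
  ]
}}

```text
t: 5.07
position: [0.56, -0.1012, 0.0424]
ee_rot: [0.504, -0.49, -0.504, 0.502]
wrist_force: [-6.0, 0.3, -1.9]
width: -0.0
```

Request:
{"name": "move_arm", "arguments": {
  "deltas": [
    {"tx": 0.3,"ty": 0,"tz": 0.1,"turn": 0}
  ]
}}

```text
t: 5.15
position: [0.5608, -0.1012, 0.0424]
ee_rot: [0.506, -0.489, -0.503, 0.503]
wrist_force: [-4.0, 0.6, 0.6]
width: 0.003
```

```bash
python3 st.py
```

```text
5.15 [ 0.5608 -0.1012  0.0424] jaw 90.63 tilt [-0.017  0.017 -1.   ] [-4.02  0.64  0.59] 0.002976733562105512 [-0.2   0.53  0.4   1.9  -0.3   0.79  1.95]
```

Request:
{"name": "move_arm", "arguments": {
  "deltas": [
    {"tx": 0.3,"ty": 0,"tz": 0,"turn": 0}
  ]
}}

```text
t: 5.23
position: [0.562, -0.1012, 0.0419]
ee_rot: [0.507, -0.488, -0.502, 0.504]
wrist_force: [-6.1, 1.0, 5.8]
width: -0.002
```

Request:
{"name": "move_arm", "arguments": {
  "deltas": [
    {"tx": 0.3,"ty": 0,"tz": 0.1,"turn": 0}
  ]
}}

```text
t: 5.32
position: [0.5622, -0.1012, 0.042]
ee_rot: [0.509, -0.486, -0.5, 0.505]
wrist_force: [-8.7, -0.0, 2.6]
width: 0.001
```

Request:
{"name": "move_arm", "arguments": {
  "deltas": [
    {"tx": 0.3,"ty": 0,"tz": 0,"turn": 0}
  ]
}}

```text
t: 5.4
position: [0.562, -0.1012, 0.0413]
ee_rot: [0.511, -0.484, -0.499, 0.506]
wrist_force: [-10.2, 1.0, 7.0]
width: -0.003
```

Request:
{"name": "move_arm", "arguments": {
  "deltas": [
    {"tx": 0.4,"ty": 0,"tz": 0,"turn": 0}
  ]
}}

```text
t: 5.48
position: [0.5618, -0.1013, 0.0408]
ee_rot: [0.514, -0.481, -0.496, 0.508]
wrist_force: [-12.7, 1.3, 10.3]
width: -0.002
```

```bash
python3 st.py
```

```text
5.4833 [ 0.5618 -0.1013  0.0408] jaw 90.5 tilt [-0.044  0.021 -0.999] [-12.74   1.26  10.3 ] -0.0021932805007497704 [-0.2   0.55  0.4   1.88 -0.3   0.83  1.95]
```

At the stop (12.7 N, no further travel); letting go.

Request:
{"name": "move_arm", "arguments": {
  "deltas": [
    {"tx": -1.5,"ty": 0,"tz": 0,"turn": 0},
    {"tx": -3.5,"ty": 0,"tz": 0.2,"turn": 0},
    {"tx": -4,"ty": 0,"tz": 0.5,"turn": 0},
    {"tx": -4,"ty": 0,"tz": 1,"turn": 0},
    {"tx": -3,"ty": 0,"tz": 3,"turn": 0},
    {"tx": 0,"ty": 2,"tz": 3.5,"turn": 0},
    {"tx": 0,"ty": 3,"tz": 3,"turn": -6},
    {"tx": 0,"ty": 3,"tz": 2,"turn": -6},
    {"tx": 0,"ty": 3,"tz": 1,"turn": -6},
    {"tx": 0,"ty": 3,"tz": 0,"turn": -6},
    {"tx": 0,"ty": 3,"tz": 0,"turn": -6},
    {"tx": 0,"ty": 3,"tz": 0,"turn": -6}
  ],
  "claw": -1
}}

```text
t: 6.48
position: [0.4099, 0.0897, 0.1834]
ee_rot: [0.64, -0.619, -0.331, 0.313]
wrist_force: [0.1, -0.9, 0.5]
width: 0.999
```

```bash
python3 - <<'E'
from h import *
im=ctrl.get_image('scene'); cv2.imwrite('pics/s1.png',im['frame'])
E
python3 st.py
```

```text
6.5333 [0.4099 0.0966 0.1836] jaw 54.31 tilt [ 0.01   0.043 -0.999] [-0.32  4.56  0.44] 1.0006401880454068 [-0.64  0.03  0.35  2.14 -0.06  0.96  0.68]
```

View pics/s1.png

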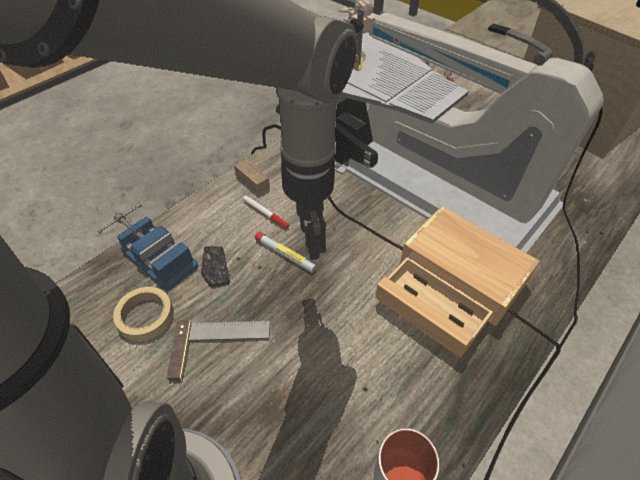

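Picture: the drawer is open (trough with ribs at ~(435,297)); the vial lies undisturbed from (258,237) to (313,270).

Request:
{"name": "move_arm", "arguments": {
  "deltas": [
    {"tx": 0.5,"ty": 1.3,"tz": 0,"turn": -6},
    {"tx": 0.5,"ty": 1.3,"tz": 0,"turn": -7},
    {"tx": 0.5,"ty": 1.3,"tz": 0,"turn": -7},
    {"tx": 0.5,"ty": 1.3,"tz": 0,"turn": -7},
    {"tx": 0.5,"ty": 1.3,"tz": 0,"turn": -7},
    {"tx": 0.5,"ty": 1.3,"tz": 0,"turn": -6},
    {"tx": 0.5,"ty": 1,"tz": 0,"turn": -5},
    {"tx": 0.3,"ty": 0.5,"tz": 0,"turn": -2},
    {"tx": 0,"ty": 0,"tz": 0,"turn": 0},
    {"tx": 0,"ty": 0,"tz": 0,"turn": 0}
  ],
  "claw": -0.2
}}

```text
t: 7.37
position: [0.4599, 0.2031, 0.1877]
ee_rot: [0.714, -0.697, -0.061, 0.013]
wrist_force: [0.4, -0.2, 0.0]
width: 0.596
```

```bash
python3 st.py
```

```text
7.3667 [0.4599 0.2031 0.1877] jaw 5.97 tilt [ 0.066  0.028 -0.997] [ 0.44 -0.15  0.03] 0.5957678845636096 [-0.79  0.15  0.31  2.   -0.05  0.93 -0.35]
```

Request:
{"name": "move_arm", "arguments": {
  "deltas": [
    {"tx": -0.2,"ty": -0.1,"tz": -2,"turn": 0},
    {"tx": -0.2,"ty": -0.1,"tz": -2.5,"turn": 0},
    {"tx": -0.2,"ty": -0.1,"tz": -2.5,"turn": 0},
    {"tx": -0.2,"ty": -0.1,"tz": -2.5,"turn": 0},
    {"tx": -0.2,"ty": 0,"tz": -2,"turn": 0},
    {"tx": 0,"ty": 0,"tz": -1,"turn": 0},
    {"tx": 0,"ty": 0,"tz": 0,"turn": 0},
    {"tx": 0,"ty": 0,"tz": 0,"turn": 0}
  ]
}}

```text
t: 8.03
position: [0.4541, 0.1954, 0.0615]
ee_rot: [0.716, -0.695, -0.067, 0.01]
wrist_force: [0.4, -0.8, 1.6]
width: 0.605
```

```bash
python3 - <<'E'
from h import *
im=ctrl.get_image('scene'); cv2.imwrite('pics/s2.png',cv2.resize(im['frame'][180:300,220:380],None,fx=4.5,fy=4.5))
E
python3 st.py
```

```text
8.0833 [0.4542 0.1955 0.0618] jaw 6.13 tilt [ 0.079  0.035 -0.996] [-0.13 -0.78 -0.31] 0.6034485474593825 [-0.74  0.32  0.28  2.14 -0.14  0.61 -0.26]
```

View pics/s2.png

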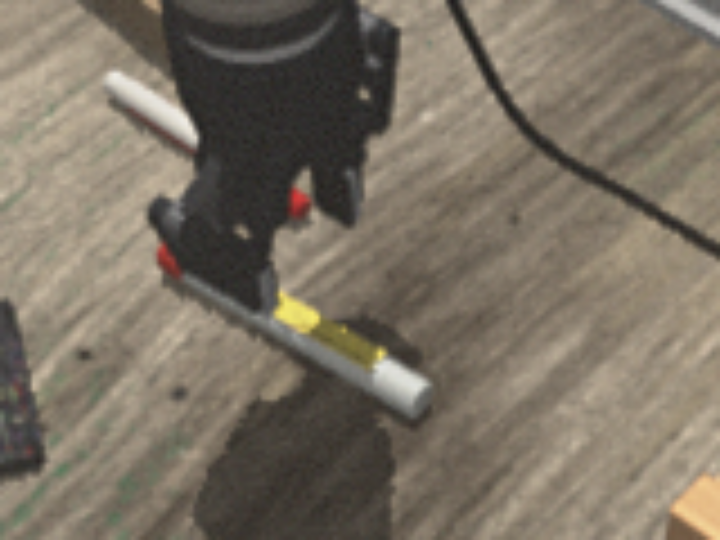

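The fingers straddle the vial, clear of the marker. I'll descend further, watching the force.

Request:
{"name": "move_arm", "arguments": {
  "deltas": [
    {"tx": -0.1,"ty": 0.1,"tz": -1.5,"turn": 0},
    {"tx": -0.1,"ty": 0.1,"tz": -1.5,"turn": 0},
    {"tx": -0.1,"ty": 0,"tz": -1,"turn": 0},
    {"tx": -0.1,"ty": 0,"tz": -0.5,"turn": 0},
    {"tx": 0,"ty": 0,"tz": -0.2,"turn": 0}
  ]
}}

```text
t: 8.5
position: [0.4567, 0.1997, 0.0201]
ee_rot: [0.719, -0.692, -0.072, 0.005]
wrist_force: [-0.6, 0.8, -0.1]
width: 0.6
```

```bash
python3 st.py
```

```text
8.5 [0.4567 0.1997 0.0201] jaw 6.11 tilt [ 0.093  0.043 -0.995] [-0.58  0.8  -0.05] 0.599583699376267 [-0.71  0.39  0.25  2.17 -0.19  0.5  -0.22]
```

Request:
{"name": "move_arm", "arguments": {
  "deltas": [
    {"tx": -0.5,"ty": 0,"tz": -0.4,"turn": 0},
    {"tx": -0.3,"ty": 0,"tz": -0.3,"turn": 0},
    {"tx": -0.1,"ty": 0,"tz": -0.1,"turn": 0}
  ]
}}

```text
t: 8.75
position: [0.4492, 0.2005, 0.0137]
ee_rot: [0.719, -0.691, -0.073, 0.003]
wrist_force: [0.0, -0.9, -1.2]
width: 0.604
```

```bash
python3 st.py
```

```text
8.75 [0.4492 0.2005 0.0137] jaw 6.09 tilt [ 0.097  0.045 -0.994] [ 0.01 -0.89 -1.19] 0.6040078883924432 [-0.72  0.39  0.24  2.19 -0.19  0.47 -0.23]
```

Request:
{"name": "move_arm", "arguments": {
  "deltas": [
    {"tx": 0,"ty": 0,"tz": 0,"turn": 0},
    {"tx": 0,"ty": 0,"tz": 0,"turn": 0},
    {"tx": 0,"ty": 0,"tz": 0,"turn": 0},
    {"tx": 0,"ty": 0,"tz": 0,"turn": 0},
    {"tx": 0,"ty": 0,"tz": 0,"turn": 0},
    {"tx": 0,"ty": 0,"tz": 0,"turn": 0}
  ],
  "claw": 1,
  "grip_force": 30
}}

```text
t: 9.25
position: [0.4496, 0.201, 0.015]
ee_rot: [0.72, -0.69, -0.074, 0.002]
wrist_force: [-0.2, 0.4, -0.3]
width: 0.193
```

```bash
python3 - <<'E'
from h import *
im=ctrl.get_image('scene'); cv2.imwrite('pics/s3.png',cv2.resize(im['frame'][180:300,220:380],None,fx=4.5,fy=4.5))
E
python3 st.py
```

```text
9.3 [0.4496 0.2011 0.015 ] jaw 6.12 tilt [ 0.099  0.047 -0.994] [ 0.27 -0.02  0.34] 0.19353341273797361 [-0.72  0.39  0.24  2.19 -0.19  0.47 -0.23]
```

View pics/s3.png

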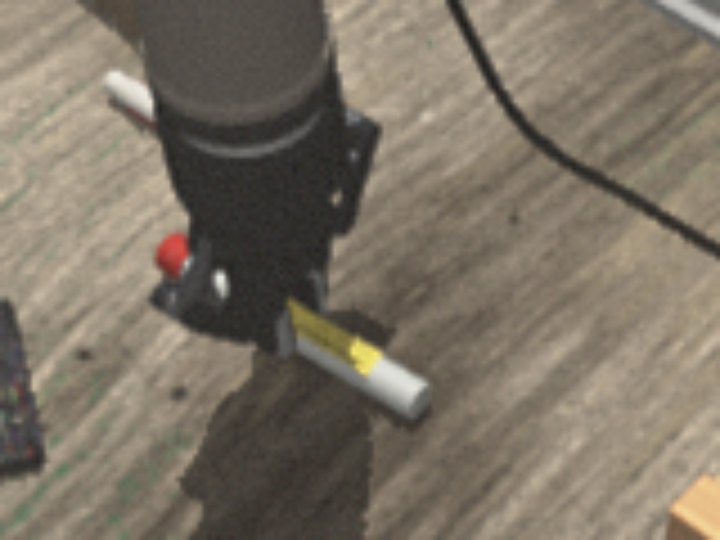

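Request:
{"name": "move_arm", "arguments": {
  "deltas": [
    {"tx": 0,"ty": 0,"tz": 1,"turn": 0},
    {"tx": 0,"ty": 0,"tz": 2,"turn": 0},
    {"tx": 0,"ty": 0,"tz": 3,"turn": 0},
    {"tx": 0,"ty": 0,"tz": 3,"turn": 0},
    {"tx": 0,"ty": 0,"tz": 3,"turn": 0},
    {"tx": 0,"ty": 0,"tz": 1,"turn": 0},
    {"tx": 0.5,"ty": -1.5,"tz": 0,"turn": -1},
    {"tx": 0.7,"ty": -2.5,"tz": 0,"turn": -1},
    {"tx": 0.7,"ty": -2.5,"tz": 0,"turn": -1},
    {"tx": 0.7,"ty": -2.5,"tz": 0,"turn": -1},
    {"tx": 0.7,"ty": -2.5,"tz": 0,"turn": -1},
    {"tx": 0.7,"ty": -2.5,"tz": 0,"turn": -0.5}
  ]
}}

```text
t: 10.3
position: [0.4874, 0.0552, 0.1546]
ee_rot: [0.719, -0.693, -0.042, -0.031]
wrist_force: [0.4, -0.2, -0.0]
width: 0.191
```

```bash
python3 st.py
```

```text
10.3 [0.4874 0.0552 0.1546] jaw 0.73 tilt [ 0.103  0.038 -0.994] [ 0.36 -0.24 -0.02] 0.19105136260392827 [-0.59  0.16  0.44  2.09 -0.12  0.8  -0.06]
```

Request:
{"name": "move_arm", "arguments": {
  "deltas": [
    {"tx": 0.5,"ty": -2.5,"tz": 0,"turn": 0},
    {"tx": 0.6,"ty": -2.5,"tz": 0,"turn": 0},
    {"tx": 0.6,"ty": -2.5,"tz": 0,"turn": 0},
    {"tx": 0.6,"ty": -2.5,"tz": 0,"turn": 0},
    {"tx": 0.6,"ty": -2.5,"tz": 0,"turn": 0},
    {"tx": 0.5,"ty": -2,"tz": 0,"turn": 0},
    {"tx": 0.3,"ty": -1,"tz": 0,"turn": 0},
    {"tx": 0,"ty": 0,"tz": 0,"turn": 0},
    {"tx": 0,"ty": 0,"tz": 0,"turn": 0}
  ]
}}

```text
t: 11.05
position: [0.5175, -0.1278, 0.1508]
ee_rot: [0.716, -0.696, -0.029, -0.038]
wrist_force: [-0.0, 0.3, -0.1]
width: 0.193
```

```bash
python3 - <<'E'
from h import *
im=ctrl.get_image('top'); f=im['frame']; cv2.imwrite('pics/t4.png',f)
b=cv2.resize(f[130:250,400:580],None,fx=4.4,fy=4.4,interpolation=cv2.INTER_CUBIC); cv2.imwrite('pics/t4b.png',b)
im=ctrl.get_image('scene'); cv2.imwrite('pics/s4.png',cv2.resize(im['frame'][180:380,340:560],None,fx=3,fy=3))
E
python3 st.py
```

```text
11.15 [ 0.5176 -0.1265  0.1509] jaw -0.68 tilt [ 0.095  0.028 -0.995] [-1.2   0.45 -0.22] 0.192139943917401 [-0.27  0.27  0.54  1.99 -0.25  0.85  0.39]
```

View pics/t4b.png

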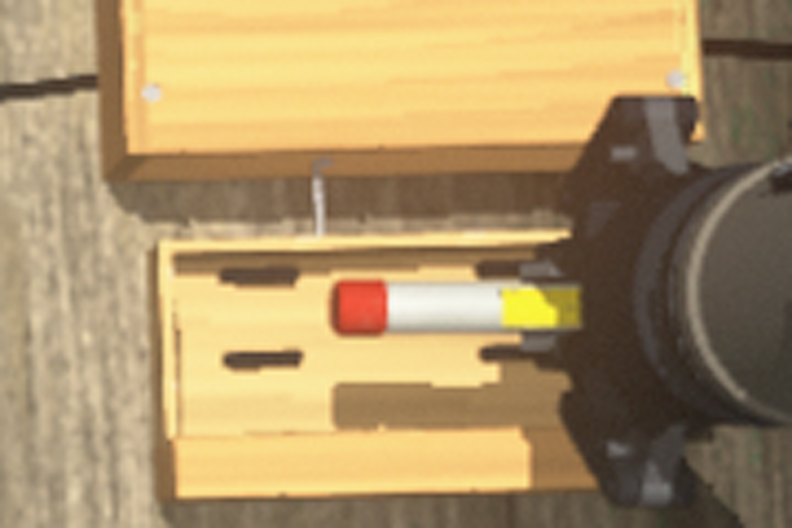

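View pics/s4.png

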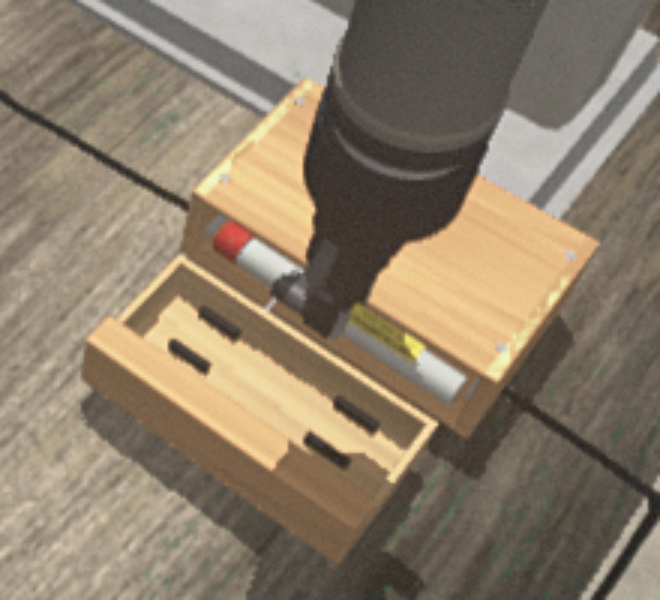

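```bash
python3 - <<'E'
from h import *
im=ctrl.get_image('top')
g=lambda x,y,z:ray(im,(400+x/4.4-.4,130+y/4.4-.4),z)[:2].round(4)
for n,x,y in [('ul',260,276),('ll',263,359),('ll-left',224,359),('ll-right',302,359)]: print(n,g(x,y,.031))
print('front L',g(177,497,.067),'at540',g(540,490,.067))
print('inner lip',g(177,440,.067))
print('cap end',g(333,307,.146),'right end of visible',g(575,306,.146), 'edges', g(450,282,.146),g(450,332,.146))
E
python3 st.py
```

```text
ul [ 0.5433 -0.0538]
ll [ 0.5107 -0.054 ]
ll-left [ 0.511  -0.0388]
ll-right [ 0.5105 -0.0691]
front L [ 0.456  -0.0125] at540 [ 0.4567 -0.1479]
inner lip [ 0.4773 -0.0131]
cap end [ 0.5176 -0.0537] right end of visible [ 0.5167 -0.137 ] edges [ 0.5257 -0.0943] [ 0.5083 -0.0936]
11.2 [ 0.5179 -0.1256  0.151 ] jaw -0.59 tilt [ 0.096  0.029 -0.995] [ 0.07  0.26 -0.47] 0.1934376701818852 [-0.27  0.27  0.54  1.99 -0.25  0.85  0.39]
```

Request:
{"name": "move_arm", "arguments": {
  "deltas": [
    {"tx": 0.4,"ty": 0.8,"tz": 0,"turn": 0.7},
    {"tx": 0.4,"ty": 0.8,"tz": -1,"turn": 0.6},
    {"tx": 0.1,"ty": 0.5,"tz": -1,"turn": 0},
    {"tx": 0,"ty": 0.1,"tz": -1,"turn": 0},
    {"tx": 0,"ty": 0,"tz": -1,"turn": 0},
    {"tx": 0,"ty": 0,"tz": -0.5,"turn": 0},
    {"tx": 0,"ty": 0,"tz": 0,"turn": 0}
  ]
}}

```text
t: 11.78
position: [0.527, -0.0937, 0.1]
ee_rot: [0.718, -0.694, -0.042, -0.023]
wrist_force: [-0.5, 0.5, -0.3]
width: 0.193
```

```bash
python3 st.py
```

```text
11.7833 [ 0.527  -0.0937  0.1   ] jaw 1.49 tilt [ 0.092  0.036 -0.995] [-0.45  0.48 -0.27] 0.1930173875389076 [-0.28  0.34  0.48  2.03 -0.31  0.75  0.42]
```

Request:
{"name": "move_arm", "arguments": {
  "deltas": [
    {"tx": 0.1,"ty": -0.4,"tz": -0.8,"turn": -0.5},
    {"tx": 0,"ty": -0.2,"tz": -1,"turn": -0.4},
    {"tx": 0,"ty": 0,"tz": -1,"turn": 0},
    {"tx": 0,"ty": 0,"tz": -0.7,"turn": 0},
    {"tx": 0,"ty": 0,"tz": -0.2,"turn": 0},
    {"tx": 0,"ty": 0,"tz": 0,"turn": 0}
  ]
}}

```text
t: 12.28
position: [0.5272, -0.1024, 0.0581]
ee_rot: [0.718, -0.695, -0.035, -0.03]
wrist_force: [-0.3, 0.4, 0.1]
width: 0.193
```

```bash
python3 - <<'E'
from h import *
im=ctrl.get_image('scene'); cv2.imwrite('pics/s5.png',cv2.resize(im['frame'][200:380,340:560],None,fx=3.3,fy=3.3))
E
python3 st.py
```

```text
12.3333 [ 0.5272 -0.1024  0.0584] jaw 0.31 tilt [ 0.091  0.033 -0.995] [0.16 0.19 0.51] 0.19540547922157545 [-0.23  0.41  0.45  2.05 -0.37  0.66  0.47]
```

View pics/s5.png

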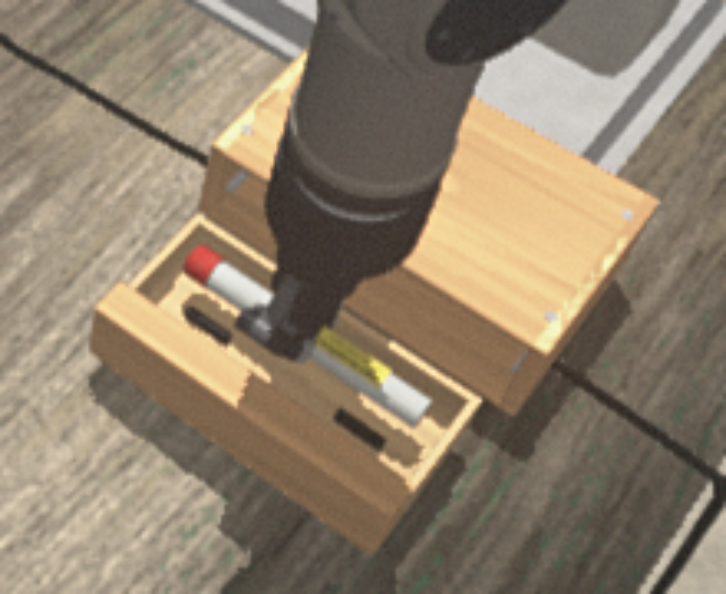

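Vial is inside the drawer walls, aligned over the trough. Lowering.

Request:
{"name": "move_arm", "arguments": {
  "deltas": [
    {"tx": 0,"ty": 0,"tz": -0.7,"turn": 0},
    {"tx": 0,"ty": 0,"tz": -0.5,"turn": 0},
    {"tx": 0,"ty": 0,"tz": -0.3,"turn": 0},
    {"tx": 0,"ty": 0,"tz": -0.2,"turn": 0}
  ]
}}

```text
t: 12.67
position: [0.5287, -0.1025, 0.0412]
ee_rot: [0.718, -0.695, -0.036, -0.031]
wrist_force: [0.2, 0.7, -0.0]
width: 0.188
```

```bash
python3 st.py
```

```text
12.6667 [ 0.5287 -0.1025  0.0412] jaw 0.32 tilt [ 0.095  0.033 -0.995] [ 0.24  0.71 -0.01] 0.18818517967763956 [-0.21  0.44  0.43  2.06 -0.4   0.63  0.5 ]
```

Request:
{"name": "move_arm", "arguments": {
  "deltas": [
    {"tx": 0,"ty": 0,"tz": -0.2,"turn": 0},
    {"tx": 0,"ty": 0,"tz": -0.1,"turn": 0}
  ]
}}

```text
t: 12.83
position: [0.5287, -0.1024, 0.0378]
ee_rot: [0.718, -0.695, -0.036, -0.031]
wrist_force: [0.2, -0.7, -0.5]
width: 0.193
```

```bash
python3 - <<'E'
from h import *
im=ctrl.get_image('scene'); cv2.imwrite('pics/s6.png',cv2.resize(im['frame'][200:380,340:560],None,fx=3.3,fy=3.3))
E
python3 st.py
```

```text
12.8833 [ 0.5286 -0.1024  0.0377] jaw 0.33 tilt [ 0.094  0.033 -0.995] [-0.44 -0.32 -0.32] 0.19035880053225046 [-0.21  0.45  0.43  2.06 -0.4   0.62  0.5 ]
```

View pics/s6.png

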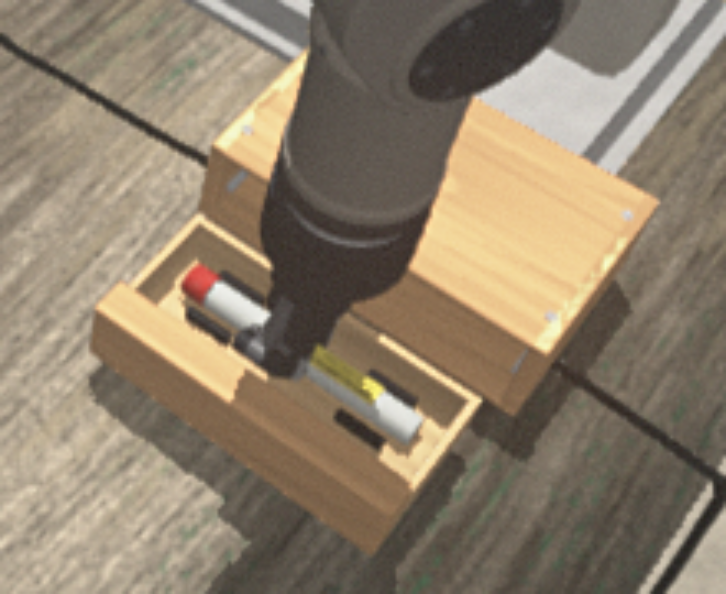

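The vial lies between both rib pairs. Releasing with a small opening.

Request:
{"name": "move_arm", "arguments": {
  "deltas": [
    {"tx": 0,"ty": 0,"tz": 0,"turn": 0},
    {"tx": 0,"ty": 0,"tz": 0,"turn": 0},
    {"tx": 0,"ty": 0,"tz": 0,"turn": 0},
    {"tx": 0,"ty": 0,"tz": 0,"turn": 0}
  ],
  "claw": 0.25
}}

```text
t: 13.22
position: [0.5264, -0.1022, 0.037]
ee_rot: [0.718, -0.695, -0.035, -0.029]
wrist_force: [-0.5, -0.3, -0.2]
width: 0.372
```

```bash
python3 st.py
```

```text
13.2167 [ 0.5264 -0.1022  0.037 ] jaw 0.33 tilt [ 0.09   0.034 -0.995] [-0.48 -0.31 -0.23] 0.37220728018706506 [-0.21  0.45  0.43  2.06 -0.4   0.62  0.5 ]
```

Request:
{"name": "move_arm", "arguments": {
  "deltas": [
    {"tx": 0,"ty": 0,"tz": 0.5,"turn": 0},
    {"tx": 0,"ty": 0,"tz": 1,"turn": 0},
    {"tx": 0,"ty": 0,"tz": 2,"turn": 0},
    {"tx": 0,"ty": 0,"tz": 3,"turn": 0},
    {"tx": -0.5,"ty": 0,"tz": 3,"turn": 0},
    {"tx": -2.5,"ty": 0,"tz": 1,"turn": 6},
    {"tx": -3,"ty": 0,"tz": 0,"turn": 7},
    {"tx": -3,"ty": 0,"tz": 0,"turn": 7},
    {"tx": -2.5,"ty": 0,"tz": 0,"turn": 7},
    {"tx": -1,"ty": 0,"tz": 0,"turn": 7}
  ]
}}

```text
t: 14.05
position: [0.4069, -0.1032, 0.1579]
ee_rot: [0.692, -0.654, -0.25, 0.178]
wrist_force: [0.4, -0.1, -0.2]
width: 0.377
```

```bash
python3 - <<'E'
from h import *
im=ctrl.get_image('scene'); cv2.imwrite('pics/s7.png',im['frame'])
E
python3 st.py
```

```text
14.1 [ 0.4066 -0.1037  0.158 ] jaw 35.38 tilt [ 0.08   0.083 -0.993] [-1.06 -0.78  0.44] 0.37706105110948995 [-0.25  0.04  0.49  2.2  -0.16  0.85  0.96]
```

View pics/s7.png

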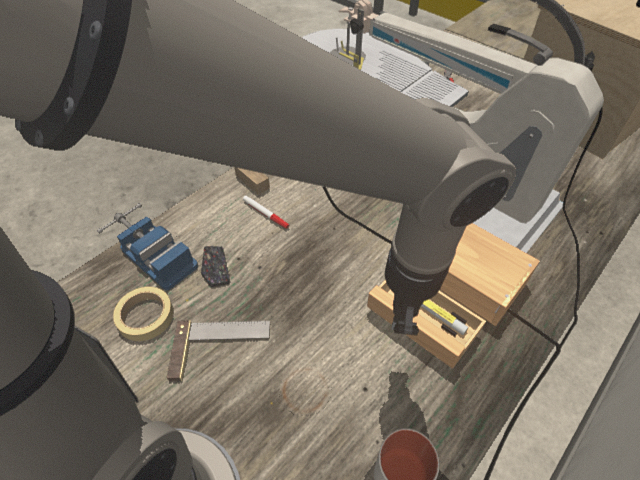

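Request:
{"name": "move_arm", "arguments": {
  "deltas": [
    {"tx": 0,"ty": 0,"tz": 0,"turn": 7},
    {"tx": 0,"ty": 0,"tz": 0,"turn": 7},
    {"tx": 0,"ty": 0,"tz": 0,"turn": 7},
    {"tx": 0,"ty": 0,"tz": 0,"turn": 7},
    {"tx": 0,"ty": 0,"tz": 0,"turn": 7},
    {"tx": 0,"ty": 0,"tz": 0,"turn": 7},
    {"tx": 0,"ty": 0,"tz": 0,"turn": 7},
    {"tx": 0,"ty": 0,"tz": 0,"turn": 4},
    {"tx": 0,"ty": 0,"tz": 0,"turn": 0}
  ],
  "claw": 1
}}

```text
t: 14.85
position: [0.4179, -0.1065, 0.1682]
ee_rot: [0.532, -0.473, -0.526, 0.466]
wrist_force: [-0.7, 0.6, 0.8]
width: 0.001
```

```bash
python3 - <<'E'
from h import *
im=ctrl.get_image('top'); cv2.imwrite('pics/t8.png',cv2.resize(im['frame'][130:250,400:580],None,fx=4.4,fy=4.4))
E
python3 st.py
```

```text
14.9 [ 0.418  -0.1066  0.1682] jaw 89.13 tilt [ 0.004  0.119 -0.993] [ 0.69 -0.36  0.09] -0.003161909328589804 [-0.17  0.11  0.44  2.11 -0.2   0.98  1.94]
```

View pics/t8.png

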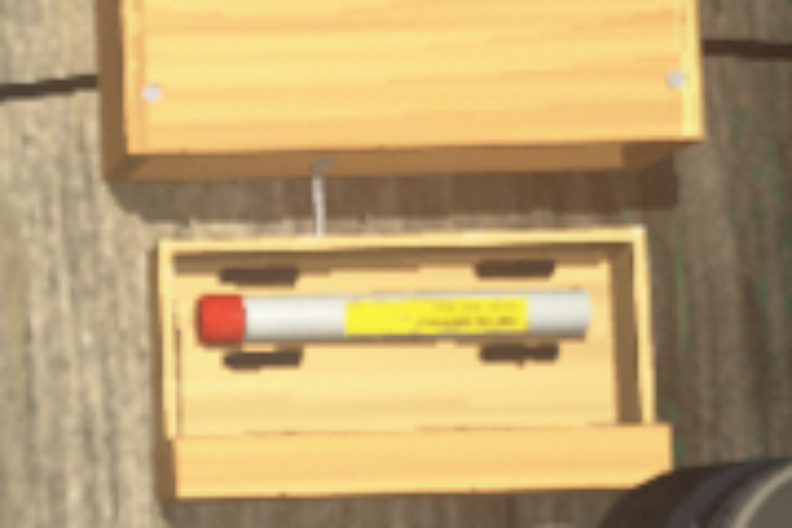

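The vial lies between all four ribs. Next I'll close the drawer, descending in front of it first.

Request:
{"name": "move_arm", "arguments": {
  "deltas": [
    {"tx": -0.3,"ty": 0.1,"tz": -1.5,"turn": 0.5},
    {"tx": -0.3,"ty": 0,"tz": -2,"turn": 0.5},
    {"tx": -0.2,"ty": 0,"tz": -2,"turn": 0.5},
    {"tx": -0.2,"ty": 0,"tz": -2,"turn": 0},
    {"tx": -0.2,"ty": 0,"tz": -1,"turn": 0},
    {"tx": 0,"ty": 0,"tz": 0,"turn": 0}
  ]
}}

```text
t: 15.4
position: [0.4119, -0.1066, 0.0847]
ee_rot: [-0.526, 0.476, 0.53, -0.464]
wrist_force: [0.0, -0.4, -0.4]
width: -0.0
```

```bash
python3 st.py
```

```text
15.4 [ 0.4119 -0.1066  0.0847] jaw 89.53 tilt [ 0.016  0.115 -0.993] [ 0.04 -0.36 -0.42] -0.00012079430758689124 [-0.13  0.23  0.42  2.21 -0.31  0.76  2.07]
```

Request:
{"name": "move_arm", "arguments": {
  "deltas": [
    {"tx": 0,"ty": 0,"tz": -1.5,"turn": 0.5},
    {"tx": 0,"ty": 0,"tz": -1.5,"turn": 0.5},
    {"tx": 0,"ty": 0,"tz": -1,"turn": 0},
    {"tx": 0.4,"ty": 0,"tz": 0,"turn": 0},
    {"tx": 0.8,"ty": 0,"tz": 0,"turn": 0}
  ]
}}

```text
t: 15.82
position: [0.4273, -0.1073, 0.0463]
ee_rot: [-0.523, 0.476, 0.532, -0.465]
wrist_force: [-0.1, 0.9, -0.4]
width: 0.004
```

```bash
python3 st.py
```

```text
15.8167 [ 0.4273 -0.1073  0.0463] jaw 89.93 tilt [ 0.021  0.115 -0.993] [-0.1   0.91 -0.4 ] 0.004031860225082199 [-0.1   0.33  0.39  2.2  -0.38  0.68  2.14]
```

Request:
{"name": "move_arm", "arguments": {
  "deltas": [
    {"tx": 0.8,"ty": 0,"tz": 0,"turn": 0},
    {"tx": 0.3,"ty": 0,"tz": 0,"turn": 0},
    {"tx": 0.2,"ty": 0,"tz": 0,"turn": 0},
    {"tx": 0.2,"ty": 0,"tz": 0,"turn": 0},
    {"tx": 0.2,"ty": 0,"tz": 0,"turn": 0},
    {"tx": 0.3,"ty": 0,"tz": 0,"turn": 0},
    {"tx": 0.3,"ty": 0,"tz": 0,"turn": 0},
    {"tx": 0.3,"ty": 0,"tz": 0,"turn": 0}
  ]
}}

```text
t: 16.48
position: [0.4571, -0.1075, 0.0491]
ee_rot: [-0.524, 0.476, 0.532, -0.464]
wrist_force: [-2.5, -1.2, 1.8]
width: -0.001
```

```bash
python3 st.py
```

```text
16.4833 [ 0.4571 -0.1075  0.0491] jaw 89.89 tilt [ 0.021  0.115 -0.993] [-2.54 -1.18  1.78] -0.0010621493030184216 [-0.1   0.36  0.38  2.14 -0.39  0.71  2.13]
```

Request:
{"name": "move_arm", "arguments": {
  "deltas": [
    {"tx": 0.5,"ty": 0,"tz": -0.1,"turn": 0},
    {"tx": 0.5,"ty": 0,"tz": -0.1,"turn": 0},
    {"tx": 0.5,"ty": 0,"tz": -0.1,"turn": 0},
    {"tx": 0.5,"ty": 0,"tz": -0.1,"turn": 0},
    {"tx": 0.5,"ty": 0,"tz": -0.1,"turn": 0},
    {"tx": 0.5,"ty": 0,"tz": -0.1,"turn": 0},
    {"tx": 0.5,"ty": 0,"tz": 0,"turn": 0},
    {"tx": 0.5,"ty": 0,"tz": 0,"turn": 0}
  ]
}}

```text
t: 17.15
position: [0.4969, -0.1065, 0.0415]
ee_rot: [-0.527, 0.473, 0.531, -0.466]
wrist_force: [-4.5, -0.6, 2.6]
width: 0.006
```

```bash
python3 st.py
```

```text
17.15 [ 0.4969 -0.1065  0.0415] jaw 89.87 tilt [ 0.012  0.118 -0.993] [-4.54 -0.62  2.63] 0.005581255541625066 [-0.1   0.44  0.37  2.05 -0.41  0.74  2.12]
```

Request:
{"name": "move_arm", "arguments": {
  "deltas": [
    {"tx": 0.5,"ty": 0,"tz": 0.05,"turn": 0},
    {"tx": 0.5,"ty": 0,"tz": 0.05,"turn": 0},
    {"tx": 0.5,"ty": 0,"tz": 0.05,"turn": 0},
    {"tx": 0.5,"ty": 0,"tz": 0.05,"turn": 0},
    {"tx": 0.5,"ty": 0,"tz": 0.05,"turn": 0},
    {"tx": 0.5,"ty": 0,"tz": 0.05,"turn": 0},
    {"tx": 0.5,"ty": 0,"tz": 0.05,"turn": 0},
    {"tx": 0.5,"ty": 0,"tz": 0.05,"turn": 0},
    {"tx": 0.4,"ty": 0,"tz": 0,"turn": 0}
  ]
}}

```text
t: 17.9
position: [0.5387, -0.1059, 0.0417]
ee_rot: [0.53, -0.469, -0.528, 0.469]
wrist_force: [-5.3, 0.3, 4.6]
width: -0.002
```

```bash
python3 st.py
```

```text
17.9 [ 0.5387 -0.1059  0.0417] jaw 89.85 tilt [-0.003  0.119 -0.993] [-5.26  0.27  4.64] -0.002371652385598293 [-0.1   0.5   0.37  1.94 -0.41  0.8   2.09]
```

Request:
{"name": "move_arm", "arguments": {
  "deltas": [
    {"tx": 0.3,"ty": 0,"tz": 0.05,"turn": 0},
    {"tx": 0.3,"ty": 0,"tz": 0.05,"turn": 0},
    {"tx": 0.3,"ty": 0,"tz": 0.05,"turn": 0},
    {"tx": 0.3,"ty": 0,"tz": 0.05,"turn": 0},
    {"tx": 0.3,"ty": 0,"tz": 0.05,"turn": 0},
    {"tx": 0.3,"ty": 0,"tz": 0.05,"turn": 0}
  ]
}}

```text
t: 18.4
position: [0.555, -0.1057, 0.0419]
ee_rot: [0.532, -0.467, -0.526, 0.472]
wrist_force: [-5.8, -0.0, -1.6]
width: 0.0
```

Request:
{"name": "move_arm", "arguments": {
  "deltas": [
    {"tx": 0.3,"ty": 0,"tz": 0.05,"turn": 0},
    {"tx": 0.3,"ty": 0,"tz": 0.05,"turn": 0}
  ]
}}

```text
t: 18.57
position: [0.5598, -0.1056, 0.0419]
ee_rot: [0.533, -0.466, -0.525, 0.473]
wrist_force: [-6.6, -0.4, -0.1]
width: -0.004
```

Request:
{"name": "move_arm", "arguments": {
  "deltas": [
    {"tx": 0.25,"ty": 0,"tz": 0.05,"turn": 0}
  ]
}}

```text
t: 18.65
position: [0.5617, -0.1056, 0.042]
ee_rot: [0.534, -0.465, -0.524, 0.473]
wrist_force: [-5.7, -0.5, 0.6]
width: 0.001
```

Request:
{"name": "move_arm", "arguments": {
  "deltas": [
    {"tx": 0.25,"ty": 0,"tz": 0.05,"turn": 0}
  ]
}}

```text
t: 18.73
position: [0.5625, -0.1056, 0.0419]
ee_rot: [0.535, -0.464, -0.523, 0.474]
wrist_force: [-10.8, 0.0, 5.2]
width: -0.001
```

Request:
{"name": "move_arm", "arguments": {
  "deltas": [
    {"tx": 0.25,"ty": 0,"tz": 0.05,"turn": 0}
  ]
}}

```text
t: 18.82
position: [0.5623, -0.1056, 0.042]
ee_rot: [0.537, -0.462, -0.522, 0.475]
wrist_force: [-12.1, 0.1, 6.1]
width: -0.001
```

Request:
{"name": "move_arm", "arguments": {
  "deltas": [
    {"tx": 0.3,"ty": 0,"tz": 0.05,"turn": 0}
  ]
}}

```text
t: 18.9
position: [0.5622, -0.1056, 0.042]
ee_rot: [0.539, -0.46, -0.52, 0.477]
wrist_force: [-12.6, -0.5, 6.7]
width: -0.0
```

Request:
{"name": "move_arm", "arguments": {
  "deltas": [
    {"tx": -0.4,"ty": 0,"tz": 0,"turn": 0},
    {"tx": -0.4,"ty": 0,"tz": 0,"turn": 0},
    {"tx": -0.6,"ty": 0,"tz": 0,"turn": 0},
    {"tx": -1,"ty": 0,"tz": 0,"turn": 0},
    {"tx": -2,"ty": 0,"tz": 0,"turn": 0},
    {"tx": -3,"ty": 0,"tz": 0.5,"turn": 0},
    {"tx": -4,"ty": 0,"tz": 1,"turn": 0},
    {"tx": -4,"ty": 0,"tz": 2,"turn": 0},
    {"tx": -1,"ty": 3,"tz": 3,"turn": 0},
    {"tx": 0,"ty": 3,"tz": 3,"turn": 0},
    {"tx": 0,"ty": 4,"tz": 3,"turn": 0},
    {"tx": 0,"ty": 4,"tz": 0,"turn": 0}
  ]
}}

```text
t: 19.9
position: [0.4064, 0.0219, 0.168]
ee_rot: [0.533, -0.477, -0.524, 0.463]
wrist_force: [1.8, -0.2, -1.0]
width: -0.002
```

Request:
{"name": "move_arm", "arguments": {
  "deltas": [
    {"tx": 0,"ty": 3,"tz": 2,"turn": 0},
    {"tx": 0,"ty": 3,"tz": 2,"turn": 0},
    {"tx": 0,"ty": 3,"tz": 2,"turn": 0},
    {"tx": 0,"ty": 3,"tz": 0,"turn": 0},
    {"tx": 0,"ty": 3,"tz": 0,"turn": 0},
    {"tx": 0,"ty": 0,"tz": 0,"turn": 0},
    {"tx": 0,"ty": 0,"tz": 0,"turn": 0},
    {"tx": 0,"ty": 0,"tz": 0,"turn": 0},
    {"tx": 0,"ty": 0,"tz": 0,"turn": 0},
    {"tx": 0,"ty": 0,"tz": 0,"turn": 0},
    {"tx": 0,"ty": 0,"tz": 0,"turn": 0},
    {"tx": 0,"ty": 0,"tz": 0,"turn": 0}
  ]
}}

```text
t: 20.9
position: [0.4112, 0.1899, 0.2429]
ee_rot: [-0.528, 0.477, 0.542, -0.447]
wrist_force: [-0.4, -0.1, 0.1]
width: -0.002
```

```bash
python3 - <<'E'
from h import *
im=ctrl.get_image('scene'); cv2.imwrite('pics/s9.png',im['frame'])
im=ctrl.get_image('top'); cv2.imwrite('pics/t9.png',im['frame'])
E
python3 st.py
```

```text
21.0 [0.4111 0.1901 0.2428] jaw 89.33 tilt [ 0.045  0.144 -0.988] [ 0.38 -0.52 -0.03] -0.0018246034383938 [-0.61 -0.02  0.16  2.05 -0.13  1.01  1.17]
```

View pics/s9.png

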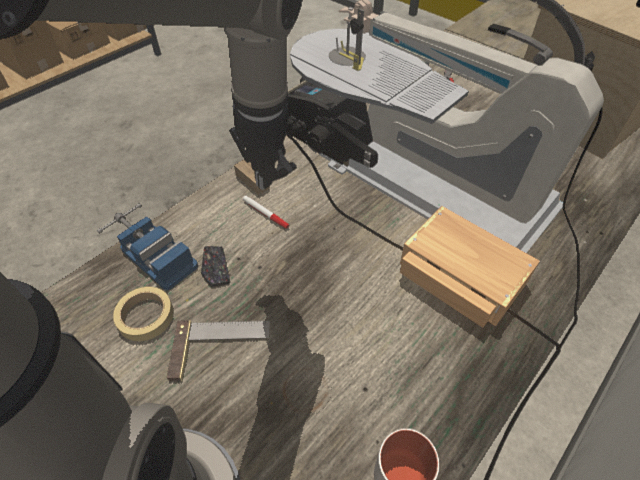

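View pics/t9.png

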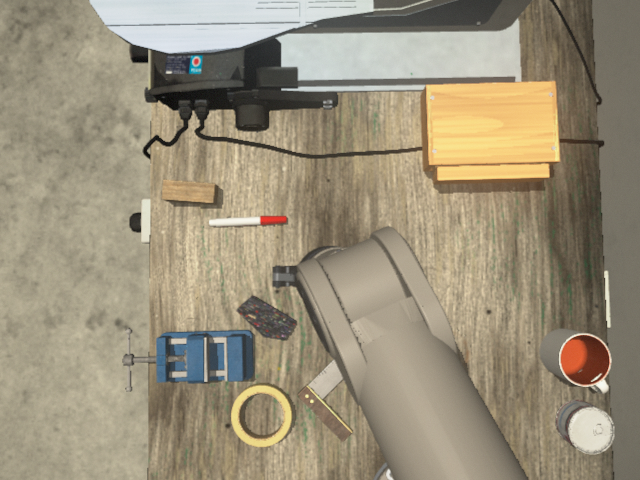

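The drawer front's top edge is back at row ~180, as at the start, two seconds after I let go. The marker, block and offcut haven't moved. Handing in.

```bash
python3 - <<'E'
from h import *
a=cv2.imread('pics/top0.png')[70:195,410:570].astype(int);b=ctrl.get_image('top')['frame'][70:195,410:570].astype(int)
print(abs(a-b).mean())
print(ctrl.finish_job())
E
```

```text
1.4976166666666666
the job is handed in; nothing more can be done
None
```

The drawer is locked shut with the blade vial lying in its trough, and the job is handed in at about 21 s of the 64 s allowed.

- **Opening:** I pressed the drawer front slowly to its stop, about 10.5 mm past shut, reading at most 12.7 N. When I let go it sprang open.
- **Placing:** I lifted the vial and laid it in the trough. The overhead picture showed it lying between all four ribs before I closed the drawer.
- **Closing:** I pressed the drawer in to its stop again, reading at most 12.6 N, and let go.

**Last checks:** About two seconds after letting go, the drawer still looked as it did at the start; the overhead view of the unit differed by only 1.5 grey levels on average. The marker, block and offcut looked unmoved, and the arm was clear. The vial can't be seen with the drawer shut, so its place inside rests on the picture taken just before closing.

**Disagreements:**
- The network confused the vial with the offcut, so I measured the vial from the picture.
- The tool was tilted by up to about 8° in the later moves; this caused no trouble.

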